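# Give the bench grinder all the suction, drop its eye shield and start it

### The arm

A 6-joint arm with a two-finger parallel gripper is mounted at the origin on the work surface. World frame = base frame: x ahead of the robot, y to its left, z up, the work surface at z = 0. Lengths are in mm, angles in degrees, forces in N, time in s.
With the tool pointing down it reaches from about 350 to 850 mm from the base axis. Payload 8.1 kg.
Tool frame: the origin (TCP) lies on the centre line of the jaws, within the pads' length; the fingertips stand 19 mm ahead of it and the grasp point (between the pads) is the TCP (r.tip_reach is the z of the fingertips in the tool frame, in mm); z points along the fingers, y is the line along which they close (so a half turn about z gives the same grasp; the last joint's range is limited). The gripper opens to 85 mm and grips with 20 to 120 N. Pads are 22 mm wide; open, the fingers measure 114 mm over their backs; the gripper's body (76 mm by 85 mm) begins 54 mm behind the grasp point. The pads swing forward as they close: fully open they stand 13 mm farther back than shut.
Start: joints at [69.935, 7.471, 85.268, -0, 87.261, -4.893], TCP at [157.008, 579.098, 250.292] pointing down, gripper open.
Joint ranges: [-169.43, 169.43], [-51.17, 129.36], [1.28, 143.12], [-76.62, 256.62], [0, 156.53], [-152.29, 152.29]. Speed limits (degrees/s): [136.94, 136.94, 159.86, 180, 180, 180].

### API

Orientations are given as [roll, pitch, yaw] about the fixed x, y, z axes, in that order (R = Rz(yaw) Ry(pitch) Rx(roll)).
In Python, from bench import r gives the robot as it stands. The module is installed in compiled form; this text tells all that it offers.
- The arm moves only by the shell command python3 -m handwheel 'ROWS' [FORCE]. ROWS is JSON, a list of rows, each a list of 7 numbers: the shift along the tool's x, y, z in m, then the turn, a rotation vector about the tool's x, y, z in degrees, then the finger opening in m, from 0 to 0.0854. In form: [[tx, ty, tz, ax, ay, az, claw], ...]. A call has 1 to 8 rows; each row shifts and turns the commanded pose from where the row before left it, along the tool's axes as they then stand; what a row does not reach is not made up. A row lasts 1/12 s, in which the tool goes at most 41.7 mm and 7.16 degrees, less where a joint would pass 70% of its speed; a pose out of reach is approached as far as the arm can. A call with a gripper value outside its range is refused whole. The fingers move at their own pace and stop on an object; FORCE is the grip in N (left out, the last holds). Time passes only in rows, so rows that do not move let the fingers close. It gives the time, the measured TCP pose, the force, the opening and the grip force at its end, in the units of the state.
- r.sense(): the state, without advancing time (a new reading comes with each control period).
- r.snapshot(name): name is "side" or "top" or "wrist"; returns (picture, depth): 480x640x3 uint8, blue, green, red; 480x640 float32, mm along the optical axis (not along the pixel's ray), 0 where there is no reading.
- r.calibration(name): a dict with "vfov" (degrees; the focal length in pixels is half the picture's height over the tangent of half this angle, whatever the lens; pixels are square), "cx", "cy" (the principal point, pixels), "dist" ([k1, k2, p1, p2, k3] as OpenCV has them; the pictures are not rectified), "rvec" (rotation vector, rad) and "tvec" (3), from world to camera coordinates, as OpenCV has them; the wrist camera has in their place "tool_from_camera" (4x4, takes a point from camera to tool coordinates, whose origin is the TCP and whose axes are the flange's). Camera axes: x right, y down, z forward; pixel columns grow to the right and rows downward; lengths in mm; the calibration is good to about 2 mm. A picture is of the moment at which its call begins: read the wrist's pose just before it. calibration takes no time and is no camera call.
- r.hand_in(): hands the job in; it is judged then, once.
The state is a dict: "time": time; "joint_pos": joint angles; "qd": joint speeds; "joint_efforts": joint torques, N m; "tool_pos": TCP position; "tcp_rot": TCP orientation; "ft_force": force on the tool from outside, world axes, zero at the start; "wrist_torque": the same for the moment, N m; "finger_gap": finger opening in mm; "grip_force": force on a finger pad.
Only numpy, scipy, OpenCV 4.12 (cv2) and the standard library are available. Lean on these libraries where they do the work, as an engineer would, in place of code of your own. Each camera call takes 0.05 s, during which the arm holds its last target. There are 200 camera calls.

### The job

Get the bench grinder ready and start it. The dust extractor is running and must not be choked, so first swing the damper lever on the grinder's side of the duct fully open (in line with the duct) and then swing the one on the hood's side fully shut (square across the duct); next tip the grinder's raised eye shield right down in front of its wheel. Only when all that is done press the flat start button fully in and let it go, without pressing the mushroom stop button or shifting the grease tin that stands between the levers.

Things in the scene. Friction and masses are not known exactly. Their poses are not given: they have to be found in the camera images.
- duct: round metal extraction duct, 80 mm across, lying along its y axis, axis 75 mm up; origin on the bench under its middle, where a tee drops through the bench; x points away from the robot, z up. Each side of the tee carries a damper with a lever on top; each end (y = +-270 mm) bends towards the robot into a station: grinder at one end, hood at the other, swapped between runs
- damper_left (a joint): angle q of the left lever, rad: 0 = shut, lever across the duct, knob towards the robot (duct -x), hard stop; 1.571 = open, lever in line with the duct, knob towards the tee (duct -y), hard stop. Turns level about a vertical spindle, stays where left; friction 0.4 N m (4 to 5 N at the knob). Knob in the duct frame: pivot + 95 mm * (-cos q, -sin q)
- damper_left_pivot (a point): fixed point on the spindle of the left damper (at duct y = +140 mm), level with the underside of its lever, 153 mm above the bench. Below it a slim post, 26 mm across, stands on the round duct, which reaches 121 mm above the bench
- damper_left_knob (a point): top centre of the upright black knob of the left lever: 22 mm across, top 196 mm above the bench, standing on the flat steel bar (20 mm wide, 153 to 160 mm above the bench) 95 mm from the spindle; the bar ends 10 mm past the knob's centre
- damper_right (a joint): angle q of the right lever, rad: 0 = shut, lever across the duct, knob towards the robot (duct -x), hard stop; 1.571 = open, lever in line with the duct, knob towards the tee (duct +y), hard stop. Turns level about a vertical spindle, stays where left; friction 0.4 N m (4 to 5 N at the knob). Knob in the duct frame: pivot + 95 mm * (-cos q, +sin q)
- damper_right_pivot (a point): fixed point on the spindle of the right damper (at duct y = -140 mm), level with the underside of its lever, 153 mm above the bench. Below it a slim post, 26 mm across, stands on the round duct, which reaches 121 mm above the bench
- damper_right_knob (a point): top centre of the upright black knob of the right lever: 22 mm across, top 196 mm above the bench, standing on the flat steel bar (20 mm wide, 153 to 160 mm above the bench) 95 mm from the spindle; the bar ends 10 mm past the knob's centre
- grinder: grey bench grinder with two 125 mm wheels, 230 mm wide; origin on the bench under its middle, axes parallel to the duct's. At duct y = +270 mm damper_left is its own, at -270 mm damper_right. Its guards reach 215 mm up and from 75 mm before to 80 mm behind its origin. The eye shield at its -y wheel is fixed, already down; the one at its +y wheel is raised
- hood: steel sheet hood open to the front, 220 mm wide, 145 mm high, at the other end of the duct; origin on the bench under its middle, axes as the duct's
- shield (a joint): angle of the raised eye shield, rad: 0 = fully down in front of the wheel on its stop (sloping 50 degrees below level towards the robot), growing as it is raised, up to 1.7; it stays where it is left, friction about 0.2 N m (some 3 to 5 N pushed down at its middle)
- shield_hinge (a point): middle of the shield's level hinge line (parallel to the grinder's y) on top of the guard at grinder (-35, +95) mm, 213 mm above the bench; does not move
- shield_edge (a point): middle of the shield's free edge, 96 mm from the hinge line. Shield: clear pane in a black frame, 78 mm wide, 5 mm thick, leaning from the hinge towards the robot. Pressing straight down on it 45 mm before the hinge line (grinder -x) brings it from any raised angle to its stop; at the stop its top is about 163 mm above the bench there
- starter: grey starter box on the bench between the two stations, 130 by 75 mm and 50 mm high, origin on the bench under its middle, x along its length; the start button is at its -x (robot) end, the stop button at its +x end
- start (a joint): travel of the start button, m: 0 = out, 0.006 = fully in; a spring pushes it back out, 5 N hold it fully in
- start_top (a point): centre of the flat top of the start button, 30 mm across, in a round steel collar 46 mm across; 68 mm above the bench when out, and when fully in level with the collar
- stop (a joint): travel of the stop button, m: 0 = out, 0.006 = fully in
- stop_top (a point): top of the mushroom-shaped stop button, head 42 mm across, 83 mm above the bench, 63 mm from the start button
- grease_tin: loose steel tin, 62 mm across, 75 mm high, on the bench just before the duct between the two levers; origin at the centre of its underside; to be left alone

How it is judged:
By the outcome, as a careful person would: the job done as asked, in the order asked, and still so for the second after the job is handed in, with the robot touching nothing.
It also fails if it takes over 58 s, if anything falls off the work surface, if the arm or the gripper's body presses on something with over 40 N, if the wrist force passes 120 N, or if a joint passes its speed limit or range.

## Working session

There is one attempt and no reset: what is moved stays moved. The work goes in short steps, Python scripts to look and compute and a shell command to move; the robot and the scene stay as the last step left them, time stands still between calls to the robot, and variables do not carry over. Pictures are saved under pics/ and viewed, at most 10 in all, crops included, and the job is handed in when it is done.

```bash
mkdir -p pics; cat > h.py <<'E'
import numpy as np, cv2
from bench import r
def K(c):
    f=240/np.tan(np.radians(c["vfov"])/2); return np.array([[f,0,c["cx"]],[0,f,c["cy"]],[0,0,1.]])
def save(n,f):
    s=r.sense(); p,d=r.snapshot(n); cv2.imwrite(f"pics/{f}.png",p); np.save(f"pics/{f}.npy",d); return p,d
def world(n,d):
    c=r.calibration(n); v,u=np.mgrid[0:480,0:640].astype(float)
    x=cv2.undistortPoints(np.stack([u.ravel(),v.ravel()],1)[:,None],K(c),np.array(c["dist"]))[:,0]
    P=np.c_[x,np.ones(len(x))]*d.reshape(-1,1)
    R=cv2.Rodrigues(np.array(c["rvec"],float))[0]; W=(P-np.array(c["tvec"]).ravel())@R
    W[d.ravel()==0]=np.nan
    return W.reshape(480,640,3)
E
python3 - <<'E'
from h import *
for n in("top","side"):
    save(n,n+"1")
s=r.sense();print(s["time"],s["tool_pos"],s["tcp_rot"],r.tip_reach)
for n in("top","side"):
    c=r.calibration(n);R=cv2.Rodrigues(np.array(c["rvec"],float))[0];print(n,-R.T@np.array(c["tvec"]).ravel(),R[2])
E
```

```text
0.1 [156.84203773 578.6708629  249.36231067] [-1.79905848e+02 -8.73036041e-03  1.64831306e+02] 19.0
top [ 341.57550088   20.36055718 1159.38140111] [ 0.2153717   0.03398885 -0.97594046]
side [  35.9999752  -436.12666993  803.10177841] [ 0.5424237   0.48821742 -0.68368142]
```

View pics/top1.png

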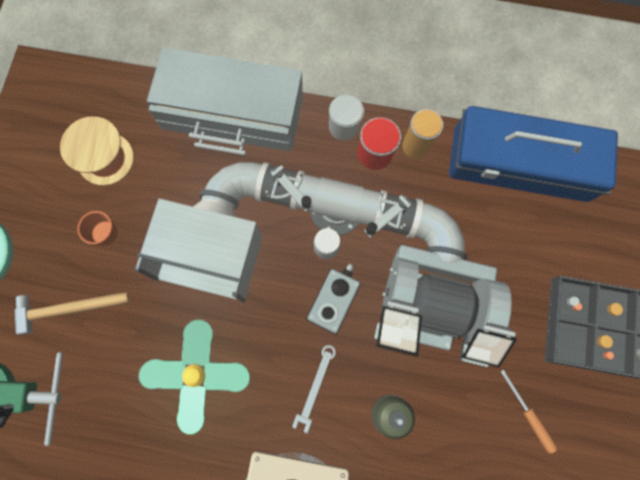

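View pics/side1.png

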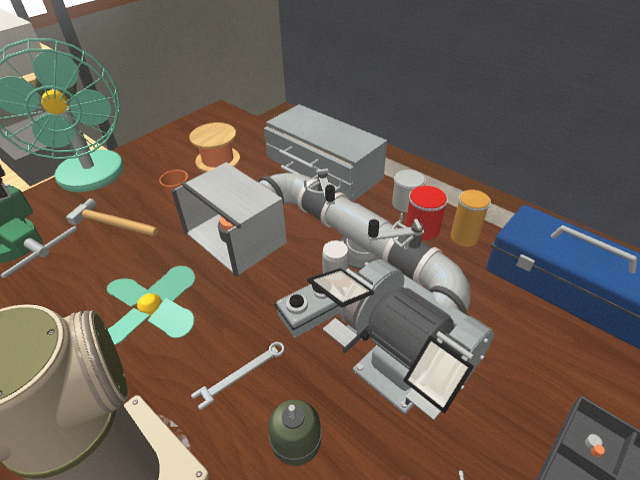

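The top picture shows the grinder at the right, towards -y, so damper_right is its own. The knobs are near (306,202) and (371,228), the tin is at (327,241), start is at (327,313), and the raised shield is at (400,330).

```bash
python3 - <<'E'
from h import *
p=cv2.imread("pics/top1.png");d=np.load("pics/top1.npy")
c=cv2.resize(p[150:370,240:530],None,fx=2.7,fy=2.7,interpolation=cv2.INTER_CUBIC);cv2.imwrite("pics/c1.png",c)
W=world("top",d);np.save("pics/W1.npy",W)
def blob(z0,z1,box):
    u0,v0,u1,v1=box;S=W[v0:v1,u0:u1];m=(S[...,2]>z0)&(S[...,2]<z1);q=S[m]
    print(box,z0,z1,m.sum(),q.mean(0).round(1) if m.sum() else '',np.nanmin(q,0).round(),np.nanmax(q,0).round())
blob(185,215,(290,185,325,215))
blob(185,215,(355,210,390,240))
blob(145,180,(262,160,325,215))
blob(145,180,(355,190,425,240))
blob(60,95,(310,225,345,262))
for u,v in [(306,202),(371,228),(327,241),(327,313),(341,287),(400,330),(487,347),(330,295),(290,350)]: print(u,v,W[v,u].round(1))
# duct axis: points z>112 between levers
S=W[150:260,250:430].reshape(-1,3)
E
```

```text
(290, 185, 325, 215) 185 215 89 [642.9  86.5 194.8] [634.  76. 186.] [653.  97. 201.]
(355, 210, 390, 240) 185 215 92 [611.5 -57.7 194.8] [602. -68. 187.] [622. -48. 199.]
(262, 160, 325, 215) 145 180 669 [679.  134.9 159.4] [631.  74. 145.] [716. 177. 180.]
(355, 190, 425, 240) 145 180 674 [660.  -95.3 159.3] [ 599. -133.  145.] [703. -45. 180.]
(310, 225, 345, 262) 60 95 538 [593.   29.3  73.7] [565.  -1.  60.] [624.  60.  82.]
306 202 [639.5  85.4 196.3]
371 228 [609.  -55.9 196.6]
327 241 [593.6  29.   76.4]
327 313 [4.326e+02 2.000e-01 7.250e+01]
341 287 [493.9 -20.1  85.1]
400 330 [ 412.5 -137.2  236.5]
487 347 [ 415.2 -322.7  176.9]
330 295 [4.759e+02 2.000e-01 5.130e+01]
290 350 [338.5  68.8   0.9]
```

View pics/c1.png

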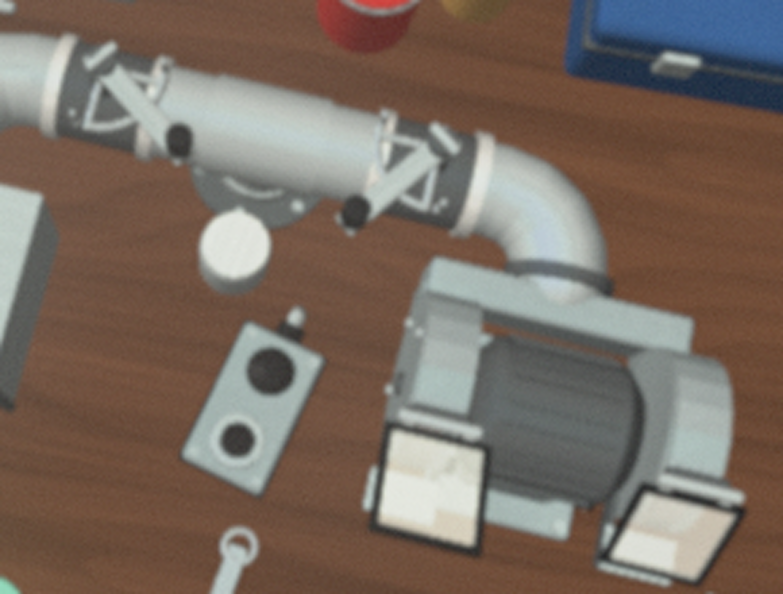

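The crop shows both levers about halfway round. The right lever's pivot is at about (440,145), the shield hinge bar at (440,423), its edge at (425,540), the start button at (237,440) and stop at (270,370).

```bash
python3 - <<'E'
from h import *
from scipy.optimize import least_squares
W=np.load("pics/W1.npy")
S=W[150:250,300:400].reshape(-1,3);S=S[~np.isnan(S[:,0])]
S=S[(S[:,2]>90)&(S[:,2]<125)&(S[:,0]>600)]
kl=np.array([642.9,86.5]);kr=np.array([611.5,-57.7])
# remove near knobs/levers
def ax(p):
    a=p[1];return np.array([np.cos(a),np.sin(a)]),np.array([-np.sin(a),np.cos(a)])
def f(p,S):
    ex,ey=ax(p);t=S[:,:2]@ex-p[0];return np.hypot(t,S[:,2]-75-p[2])-40
s=least_squares(lambda p:f(p,S),[670,0,0],loss="soft_l1",f_scale=2);print(len(S),s.x,np.degrees(s.x[1]),np.abs(s.fun).mean())
p=s.x;ex,ey=ax(p)
for nm,k,sg in(("L",kl,1),("R",kr,-1)):
    t=k@ex-p[0];v=k@ey; c=-t/95;q=np.arccos(np.clip(c,-1,1)); print(nm,"q",q,"duct y origin",v-(sg*140-sg*95*np.sin(q)))
def duct(o,a,b): return p[0]*ex+ey*o+ex*a+ey*b
# shield
for x,y in[(440,423),(385,425),(490,445),(375,525),(480,548),(430,490),(425,537)]:
    u=int(round(240+x/2.7));v=int(round(150+y/2.7));print((x,y),W[v,u].round(1),W[v-1:v+2,u-1:u+2,2].round().tolist())
# start and stop
for box,z0,z1 in(((312,298,342,328),63,80),((328,272,356,300),72,95),((300,265,365,340),45,57)):
    u0,v0,u1,v1=box;T=W[v0:v1,u0:u1].reshape(-1,3);T=T[(T[:,2]>z0)&(T[:,2]<z1)];print(len(T),T.mean(0).round(1))
E
```

```text
2850 [ 6.93164373e+02 -4.83290618e-02  2.44061474e+00] -2.769051266787292 6.282864697732086
L q 0.9508540999082619 duct y origin 54.779302849096595
R q 0.5775575938916975 duct y origin 60.041054159391706
(440, 423) [ 458.5 -139.9  217.3] [[217.0, 217.0, 219.0], [218.0, 217.0, 217.0], [219.0, 218.0, 215.0]]
(385, 425) [ 451.  -101.2  221.7] [[66.0, 218.0, 221.0], [221.0, 222.0, 219.0], [221.0, 221.0, 223.0]]
(490, 445) [ 449.2 -175.6  220.9] [[167.0, 170.0, 169.0], [219.0, 221.0, 171.0], [222.0, 220.0, 165.0]]
(375, 525) [ 379.2 -100.   253.8] [[256.0, 254.0, 251.0], [257.0, 254.0, 252.0], [254.0, 256.0, 256.0]]
(480, 548) [ 376.  -172.1  255.6] [[253.0, 258.0, -1.0], [255.0, 256.0, -2.0], [252.0, 255.0, -0.0]]
(430, 490) [ 410.5 -136.   234.2] [[237.0, 236.0, 237.0], [238.0, 234.0, 233.0], [239.0, 243.0, 240.0]]
(425, 537) [ 376.2 -133.4  255.7] [[258.0, 254.0, 253.0], [256.0, 256.0, 255.0], [256.0, 255.0, 257.0]]
202 [433.6  -1.7  69.4]
256 [493.5 -18.2  80.1]
1219 [465.1 -10.3  49.9]
```

```bash
python3 - <<'E'
from h import *
from scipy.optimize import least_squares
W=np.load("pics/W1.npy")
S=W[150:250,250:425].reshape(-1,3);S=S[~np.isnan(S[:,0])]
m=(S[:,2]>100)&(S[:,2]<126);S=S[m]
kl=np.array([642.9,86.5]);kr=np.array([611.5,-57.7])
ax=lambda a:(np.array([np.cos(a),np.sin(a)]),np.array([-np.sin(a),np.cos(a)]))
def f(p):
    ex,ey=ax(p[1]);return np.hypot(S[:,:2]@ex-p[0],S[:,2]-75)-p[2]
s=least_squares(f,[665,0,42],loss="soft_l1",f_scale=2);p=s.x;print(len(S),p,np.degrees(p[1]),np.median(np.abs(f(p))))
ex,ey=ax(p[1]);print(np.histogram(S@np.r_[ey,0],8))
# lever bar axes: points z 150..166 on bars
for nm,box,k,sg in(("L",(275,165,325,215),kl,1),("R",(355,195,425,240),kr,-1)):
    u0,v0,u1,v1=box;T=W[v0:v1,u0:u1].reshape(-1,3);T=T[(T[:,2]>152)&(T[:,2]<168)][:,:2]
    T=T[np.hypot(*(T-k).T)>18]; 
    d=T-k;ang=np.median(np.arctan2(d[:,1],d[:,0]));u=np.array([np.cos(ang),np.sin(ang)])
    ok=np.abs(d@np.array([-u[1],u[0]]))<10
    ang=np.median(np.arctan2(d[ok,1],d[ok,0]));u=np.array([np.cos(ang),np.sin(ang)])
    piv=k+95*u;print(nm,"bar ang",np.degrees(ang),"pivot",piv,"duct x",piv@ex-p[0],"o_y",piv@ey-sg*140, "far",(d[ok]@u).max())
    t=k@ex-p[0];q=np.arccos(-t/95);print("  by axis q",q,"o_y",k@ey-sg*140+sg*95*np.sin(q))
E
```

```text
4061 [ 6.92490337e+02 -5.87110015e-02  4.24637879e+01] -3.363892599725347 1.8381818545209114
(array([596, 238, 657, 683, 660, 366, 316, 545]), array([-144.1035183 ,  -91.3420328 ,  -38.58054731,   14.18093819,
         66.94242369,  119.70390918,  172.46539468,  225.22688018,
        277.98836567]))
L bar ang 51.733701321571125 pivot [701.73514539 161.08837488] duct x -1.4165061053142836 o_y 61.9867285348862 far 103.88306902342269
  by axis q 0.9433357892406732 o_y 60.97907909608011
R bar ang -40.00622356336409 pivot [ 684.2675887  -118.77272742] duct x -2.432478545304548 o_y 61.58287707409866 far 109.9956672732793
  by axis q 0.5952973521526196 o_y 65.00884916154807
```

```bash
cat >> h.py <<'E'
from scipy.spatial.transform import Rotation as Ro
def go(x,y,z,head,n=None):
    "print shift in tool axes (mm) and turn about tool z to bring TCP to x,y,z with finger line at heading head"
    s=r.sense();R=Ro.from_euler("xyz",s["tcp_rot"],degrees=True).as_matrix()
    ty=np.degrees(np.arctan2(R[1,1],R[0,1]));t=R.T@(np.array([x,y,z])-s["tool_pos"])
    a=-((head-ty+90)%180-90)
    print("t",round(s["time"],2),"pos",s["tool_pos"].round(1),"rpy",np.round(s["tcp_rot"],1),"head",ty.round(1),"F",np.round(s["ft_force"],1),"| shift",t.round(1),"turn",a.round(1))
E
python3 -m handwheel '[[-0.025,-0.0205,0,0,0,0,0.044],[-0.025,-0.0205,0,0,0,0,0.044],[-0.025,-0.0205,0,0,0,0,0.044],[-0.025,-0.0205,0,0,0,0,0.044],[-0.025,-0.0205,0,0,0,0,0.044],[-0.025,-0.0205,0,0,0,0,0.044],[-0.025,-0.0205,0,0,0,0,0.044],[-0.025,-0.0205,0,0,0,0,0.044]]'
python3 -m handwheel '[[-0.025,-0.0205,0,0,0,0,0.044],[-0.025,-0.0205,0,0,0,0,0.044],[-0.025,-0.0205,0,0,0,0,0.044],[-0.025,-0.0205,0,0,0,0,0.044],[-0.025,-0.0205,0,0,0,0,0.044],[-0.025,-0.0205,0,0,0,0,0.044],[-0.025,-0.0205,0,0,0,0,0.044],[-0.025,-0.0205,0,0,0,0,0.044]]'
python3 -m handwheel '[[-0.025,-0.0205,0,0,0,0,0.044],[-0.025,-0.0205,0,0,0,0,0.044],[-0.025,-0.0205,0,0,0,0,0.044],[-0.025,-0.0205,0,0,0,0,0.044],[-0.025,-0.0205,0,0,0,0,0.044],[-0.025,-0.0205,0,0,0,0,0.044],[-0.025,-0.0205,0,0,0,0,0.044],[0,0,0,0,0,0,0.044]]'
python3 -c "
from h import *
go(611.5,-57.7,249,50)"
```

```text
time: 0.77
tool_pos: [307.5, 367.0, 249.9]
tcp_rot: [-180.0, -0.0, 164.8]
ft_force: [1.0, 0.1, -0.7]
finger_gap: 44.2
grip_force: 0.0
time: 1.43
tool_pos: [457.7, 156.3, 250.0]
tcp_rot: [-180.0, -0.0, 164.8]
ft_force: [0.9, 1.3, -0.9]
finger_gap: 44.0
grip_force: 0.0
time: 2.1
tool_pos: [590.2, -31.2, 249.1]
tcp_rot: [-179.9, -0.0, 164.6]
ft_force: [0.5, 0.2, 0.2]
finger_gap: 43.8
grip_force: 0.0
t 2.1 pos [590.2 -31.2 249.1] rpy [-179.9   -0.   164.6] head 74.6 F [0.5 0.2 0.2] | shift [-27.5 -19.9   0.1] turn 24.6
```

```bash

python3 -m handwheel '[[-0.0275,-0.02,0,0,0,0,0.044],[0,0,0,0,0,6.2,0.044],[0,0,0,0,0,6.2,0.044],[0,0,0,0,0,6.2,0.044],[0,0,0,0,0,6,0.044],[0,0,0.02,0,0,0,0.044],[0,0,0.024,0,0,0,0.044],[0,0,0.02,0,0,0,0.044]]'
cat >> h.py <<'E'
def arc(piv,h0,h1,n,rad=95,off=-90,over=0):
    "rows in tool axes along an arc of the knob from heading h0 to h1 (deg) about piv; finger line at h+off"
    s=r.sense();P=np.array(s["tool_pos"]);R=Ro.from_euler("xyz",s["tcp_rot"],degrees=True).as_matrix()
    hs=np.linspace(h0,h1,n+1)
    for h in hs[1:]:
        a=np.radians(h);T=np.array([piv[0]+rad*np.cos(a),piv[1]+rad*np.sin(a),P[2]])
        t=R.T@(T-P);print((t/1000).round(4).tolist(),round(-(hs[1]-hs[0]),2))
        R=R@Ro.from_euler("z",-(hs[1]-hs[0]),degrees=True).as_matrix();P=T
E
python3 -c "
from h import *
go(611.5,-57.7,185,50)
print('now',140); arc((684.3,-118.8),140,84,12)"
```

```text
time: 2.77
tool_pos: [609.5, -52.7, 184.9]
tcp_rot: [-180.0, -0.0, 140.2]
ft_force: [0.8, 0.3, -0.2]
finger_gap: 44.1
grip_force: 0.0
t 2.77 pos [609.5 -52.7 184.9] rpy [-180.    -0.   140.2] head 50.2 F [ 0.8  0.3 -0.2] | shift [-4.7 -2.6 -0.1] turn 0.2
now 140
[-0.0051, 0.0051, -0.0] 4.67
[-0.0003, 0.0077, -0.0] 4.67
[-0.0003, 0.0077, -0.0] 4.67
[-0.0003, 0.0077, -0.0] 4.67
[-0.0003, 0.0077, -0.0] 4.67
[-0.0003, 0.0077, -0.0] 4.67
[-0.0003, 0.0077, -0.0] 4.67
[-0.0003, 0.0077, -0.0] 4.67
[-0.0003, 0.0077, -0.0] 4.67
[-0.0003, 0.0077, -0.0] 4.67
[-0.0003, 0.0077, -0.0] 4.67
[-0.0003, 0.0077, -0.0] 4.67
```

```bash

python3 -m handwheel '[[-0.0047,-0.0026,0,0,0,0,0.027],[0,0,0,0,0,0,0.027],[0,0,0,0,0,0,0.027],[-0.0003,0.0077,0,0,0,4.67,0.027],[-0.0003,0.0077,0,0,0,4.67,0.027],[-0.0003,0.0077,0,0,0,4.67,0.027],[-0.0003,0.0077,0,0,0,4.67,0.027],[-0.0003,0.0077,0,0,0,4.67,0.027]]' 20
python3 -m handwheel '[[-0.0003,0.0077,0,0,0,4.67,0.027],[-0.0003,0.0077,0,0,0,4.67,0.027],[-0.0003,0.0077,0,0,0,4.67,0.027],[-0.0003,0.0077,0,0,0,4.67,0.027],[-0.0003,0.0077,0,0,0,4.67,0.027],[0,0,0,0,0,0,0.027]]'
python3 -c "
from h import *
a=np.radians(86.5)
go(684.3+95*np.cos(a),-118.8+95*np.sin(a),185,-3.5)"
```

```text
time: 3.43
tool_pos: [642.0, -34.5, 188.2]
tcp_rot: [180.0, 0.1, 116.6]
ft_force: [-3.4, -3.5, -0.7]
finger_gap: 27.0
grip_force: 2.4
time: 3.93
tool_pos: [679.9, -23.6, 188.2]
tcp_rot: [179.9, 0.0, 93.3]
ft_force: [0.3, -0.2, -0.3]
finger_gap: 26.9
grip_force: 0.0
t 3.93 pos [679.9 -23.6 188.2] rpy [179.9   0.   93.3] head 3.3 F [ 0.3 -0.2 -0.3] | shift [-0.9 10.2  3.2] turn 6.8
```

```bash

python3 -m handwheel '[[-0.0003,0.006,0,0,0,3.4,0.027],[-0.0003,0.005,0,0,0,3.4,0.027],[0,0.0025,0,0,0,0,0.027],[0,0,0,0,0,0,0.027]]'
python3 -m handwheel '[[0,0.0015,0,0,0,0,0.027],[0,0,0,0,0,0,0.027]]'
python3 -m handwheel '[[0,0.0015,0,0,0,0,0.027],[0,0,0,0,0,0,0.027]]'
```

```text
time: 4.27
tool_pos: [692.6, -24.0, 187.9]
tcp_rot: [179.9, -0.0, 86.9]
ft_force: [-2.6, 0.3, 1.0]
finger_gap: 27.0
grip_force: 0.9
time: 4.43
tool_pos: [693.8, -24.4, 187.4]
tcp_rot: [179.9, 0.0, 86.8]
ft_force: [-3.4, 1.1, 2.2]
finger_gap: 26.9
grip_force: 1.6
time: 4.6
tool_pos: [695.3, -24.6, 186.9]
tcp_rot: [180.0, 0.0, 86.8]
ft_force: [-3.7, 1.0, 3.4]
finger_gap: 27.1
grip_force: 1.7
```

```bash

python3 -m handwheel '[[0,0.002,0,0,0,0,0.027],[0,0.001,0,0,0,0,0.027],[0,0,0,0,0,0,0.027]]'
python3 -m handwheel '[[0,0.0015,0,0,0,0,0.027],[0,0,0,0,0,0,0.027]]'
```

```text
time: 4.85
tool_pos: [696.3, -24.7, 186.5]
tcp_rot: [-179.7, 0.0, 86.7]
ft_force: [-15.6, 2.0, 10.5]
finger_gap: 27.5
grip_force: 8.1
time: 5.02
tool_pos: [696.5, -24.7, 186.5]
tcp_rot: [-179.6, 0.0, 86.8]
ft_force: [-23.1, 3.0, 13.4]
finger_gap: 27.0
grip_force: 12.0
```

```bash

python3 -m handwheel '[[0,-0.0055,0,0,0,0,0.03],[0,0,0,0,0,0,0.044],[0,0,0,0,0,0,0.044],[0,0,-0.02,0,0,0,0.044],[0,0,-0.025,0,0,0,0.044],[0,0,-0.025,0,0,0,0.044],[0,0,0,0,0,0,0.044]]'
python3 -c "
from h import *
save('top','top2');W=world('top',np.load('pics/top2.npy'));np.save('pics/W2.npy',W)
go(642.9,86.5,258,-38.3)"
```

```text
time: 5.6
tool_pos: [697.1, -24.9, 263.4]
tcp_rot: [179.4, 0.0, 86.7]
ft_force: [0.3, -0.5, 1.2]
finger_gap: 44.9
grip_force: 0.0
t 5.65 pos [696.6 -24.8 261. ] rpy [179.5   0.   86.7] head -3.3 F [ 0.5 -0.1 -0.3] | shift [108.1 -60.    2.5] turn 35.0
```

```bash

python3 -m handwheel '[[0.036,-0.02,0,0,0,0,0.044],[0.036,-0.02,0,0,0,0,0.044],[0.036,-0.02,0,0,0,0,0.044],[0,0,0,0,0,7,0.044],[0,0,0,0,0,7,0.044],[0,0,0,0,0,7,0.044],[0,0,0,0,0,7,0.044],[0,0,0,0,0,7,0.044]]'
python3 -m handwheel '[[0,0,0,0,0,0,0.044]]'
python3 -c "
from h import *
go(642.9,86.5,185,-38.3)"
```

```text
time: 6.32
tool_pos: [640.4, 86.9, 255.1]
tcp_rot: [-180.0, 0.0, 51.4]
ft_force: [-0.2, 0.4, 0.1]
finger_gap: 44.0
grip_force: 0.0
time: 6.4
tool_pos: [640.4, 86.8, 255.1]
tcp_rot: [-180.0, 0.0, 51.4]
ft_force: [-0.0, -0.4, -0.0]
finger_gap: 43.9
grip_force: 0.0
t 6.4 pos [640.4  86.8 255.1] rpy [-180.     0.    51.4] head -38.6 F [-0.  -0.4 -0. ] | shift [ 1.4  2.2 70.1] turn -0.3
```

```bash

python3 -m handwheel '[[0.0014,0.0022,0.02,0,0,0,0.044],[0,0,0.025,0,0,0,0.044],[0,0,0.022,0,0,0,0.044],[0,0,0,0,0,0,0.027],[0,0,0,0,0,0,0.027],[0,0,0,0,0,0,0.027]]'
python3 -c "
from h import *
go(642.9,86.5,187,-38.3)
arc((701.7,161),231.7,178,11,off=-270)
go(606.9,166.8,187,-93.5)"
python3 -c "
from h import *
W=np.load('pics/W2.npy')
S=W[185:225,340:430].reshape(-1,3);S=S[(S[:,2]>185)&(S[:,2]<203)];print(len(S),S.mean(0),np.ptp(S,0))"
```

```text
time: 6.9
tool_pos: [643.5, 86.5, 190.3]
tcp_rot: [180.0, -0.0, 51.8]
ft_force: [0.8, -0.3, 1.7]
finger_gap: 27.0
grip_force: 0.0
t 6.9 pos [643.5  86.5 190.3] rpy [180.   -0.   51.8] head -38.2 F [ 0.8 -0.3  1.7] | shift [-0.4 -0.5  3.3] turn 0.1
[-0.0001, -0.0086, -0.0] 4.88
[0.0004, -0.0081, -0.0] 4.88
[0.0004, -0.0081, -0.0] 4.88
[0.0004, -0.0081, -0.0] 4.88
[0.0004, -0.0081, -0.0] 4.88
[0.0004, -0.0081, -0.0] 4.88
[0.0004, -0.0081, -0.0] 4.88
[0.0004, -0.0081, -0.0] 4.88
[0.0004, -0.0081, -0.0] 4.88
[0.0004, -0.0081, -0.0] 4.88
[0.0004, -0.0081, 0.0] 4.88
t 6.9 pos [643.5  86.5 190.3] rpy [180.   -0.   51.8] head -38.2 F [ 0.8 -0.3  1.7] | shift [ 40.5 -78.4   3.3] turn 55.3
2 [686.93396682 -18.05025756 188.57651222] [12.00437054  8.93251711  5.95444912]
```

```bash

python3 - <<'E'
from h import *
p,d=save('top','top3');W=world('top',d)
S=W[180:235,340:430].reshape(-1,3);S=S[(S[:,2]>183)&(S[:,2]<203)];print(len(S),S.mean(0) if len(S) else '',np.ptp(S,0))
cv2.imwrite("pics/c3.png",cv2.resize(p[120:320,240:460],None,fx=2.7,fy=2.7))
E
```

```text
90 [689.88043683 -23.35459466 194.25068731] [19.74824272 20.35551214 16.49250325]
```

View pics/c3.png

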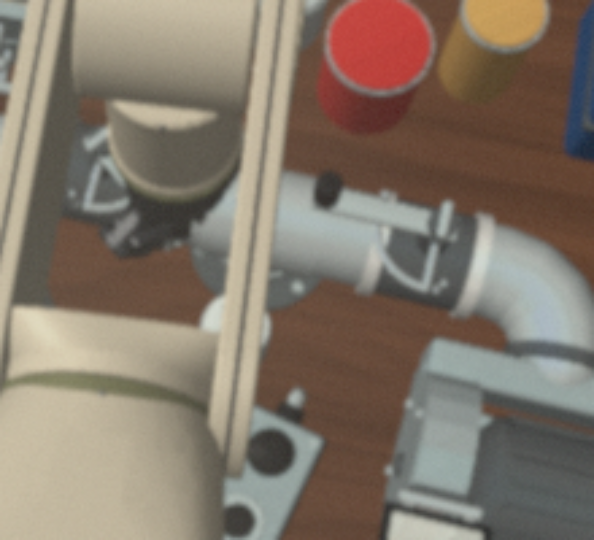

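The right lever now lies along the duct. Its knob is at (330,188) in the crop, measured at (689.9, -23.4), against (690, -24) expected. Next is the left lever.

```bash

python3 -m handwheel '[[0,-0.0086,0,0,0,4.9,0.027],[0.0004,-0.0081,0,0,0,4.9,0.027],[0.0004,-0.0081,0,0,0,4.9,0.027],[0.0004,-0.0081,0,0,0,4.9,0.027],[0.0004,-0.0081,0,0,0,4.9,0.027],[0.0004,-0.0081,0,0,0,4.9,0.027]]'
python3 -m handwheel '[[0.0004,-0.0081,0,0,0,4.9,0.027],[0.0004,-0.0081,0,0,0,4.9,0.027],[0.0004,-0.0081,0,0,0,4.9,0.027],[0.0004,-0.0081,0,0,0,4.9,0.027],[0,0,0,0,0,0,0.027]]'
python3 -c "
from h import *
go(606.9,166.8,190,-93.5)"
```

```text
time: 7.45
tool_pos: [615.3, 124.8, 192.0]
tcp_rot: [179.9, -0.3, 22.1]
ft_force: [5.1, -3.3, -2.2]
finger_gap: 27.1
grip_force: 2.3
time: 7.87
tool_pos: [608.1, 157.6, 191.9]
tcp_rot: [-180.0, -0.2, 2.6]
ft_force: [-0.3, 0.4, 0.3]
finger_gap: 27.0
grip_force: 0.0
t 7.87 pos [608.1 157.6 191.9] rpy [-180.    -0.2    2.6] head -87.4 F [-0.3  0.4  0.3] | shift [-0.8 -9.2  1.9] turn 6.1
```

```bash

python3 -m handwheel '[[0,-0.005,0,0,0,3,0.027],[0,-0.005,0,0,0,3,0.027],[0,-0.0025,0,0,0,0,0.027],[0,0,0,0,0,0,0.027]]'
python3 -m handwheel '[[0,-0.002,0,0,0,0,0.027],[0,0,0,0,0,0,0.027]]'
python3 -m handwheel '[[0,-0.0015,0,0,0,0,0.027],[0,0,0,0,0,0,0.027]]'
```

```text
time: 8.2
tool_pos: [607.7, 169.2, 191.2]
tcp_rot: [-180.0, -0.2, -3.0]
ft_force: [-0.3, -1.3, 0.8]
finger_gap: 26.8
grip_force: 0.8
time: 8.37
tool_pos: [607.6, 169.8, 190.7]
tcp_rot: [179.9, -0.1, -3.1]
ft_force: [-0.8, -8.5, 6.4]
finger_gap: 27.0
grip_force: 4.3
time: 8.53
tool_pos: [607.6, 170.0, 190.7]
tcp_rot: [179.8, -0.1, -3.2]
ft_force: [-0.4, -14.0, 7.7]
finger_gap: 27.3
grip_force: 7.0
```

```bash

python3 -m handwheel '[[0,-0.001,0,0,0,0,0.027],[0,0.0045,0,0,0,0,0.027],[0,0,0,0,0,0,0.044],[0,0,0,0,0,0,0.044],[0,0,-0.025,0,0,0,0.044],[0,0,-0.035,0,0,0,0.044],[0,0,-0.04,0,0,0,0.044],[0,0,0,0,0,0,0.044]]'
python3 -c "
from h import *
go(415,-137,300,-93.5)"
```

```text
time: 9.2
tool_pos: [609.5, 170.6, 299.2]
tcp_rot: [-179.8, -0.7, -3.2]
ft_force: [0.5, 0.6, 3.4]
finger_gap: 44.1
grip_force: 0.0
t 9.2 pos [609.5 170.6 299.2] rpy [-179.8   -0.7   -3.2] head -93.2 F [0.5 0.6 3.4] | shift [-177.2  317.9   -4.2] turn 0.3
```

```bash

python3 -m handwheel '[[-0.018,0.032,0,0,0,0,0],[-0.018,0.032,0,0,0,0,0],[-0.018,0.032,0,0,0,0,0],[-0.018,0.032,0,0,0,0,0],[-0.018,0.032,0,0,0,0,0],[-0.018,0.032,0,0,0,0,0],[-0.018,0.032,0,0,0,0,0]]'
python3 -m handwheel '[[-0.018,0.032,0,0,0,0,0],[-0.018,0.032,0,0,0,0,0],[-0.018,0.03,0,0,0,0,0],[0,0,0,0,0,0,0],[0,0,0,0,0,0,0]]'
python3 - <<'E'
from h import *
go(411,-138,290,-93.5)
p,d=save('side','side3')
cv2.imwrite("pics/c4.png",cv2.resize(p[140:440,260:540],None,fx=2,fy=2))
E
```

```text
time: 9.78
tool_pos: [467.1, -47.6, 289.1]
tcp_rot: [-180.0, -0.0, -3.1]
ft_force: [0.9, 0.6, -0.1]
finger_gap: -0.0
grip_force: 0.0
time: 10.2
tool_pos: [408.4, -138.9, 289.4]
tcp_rot: [-180.0, -0.1, -3.4]
ft_force: [1.1, 0.3, -0.6]
finger_gap: -0.2
grip_force: 0.0
t 10.2 pos [ 408.4 -138.9  289.4] rpy [-1.8e+02 -1.0e-01 -3.4e+00] head -93.4 F [ 1.1  0.3 -0.6] | shift [ 2.6 -1.1 -0.6] turn 0.1
```

View pics/c4.png

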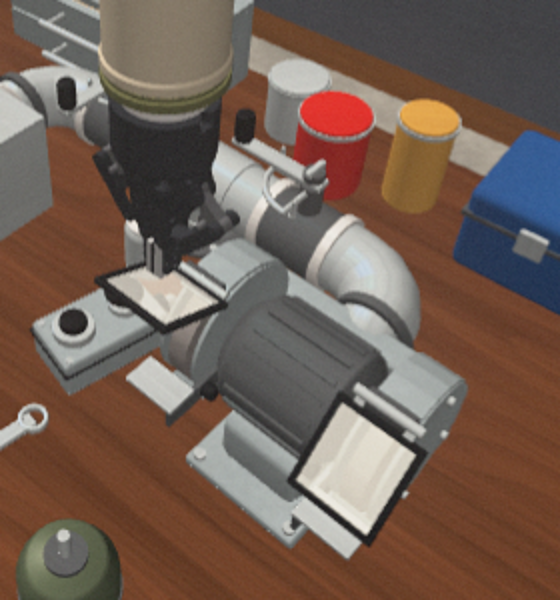

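The fingertips at (157,265) stand just above the raised pane, so I'll press straight down.

```bash

python3 -m handwheel '[[0.003,-0.001,0.02,0,0,0,0],[0,0,0.015,0,0,0,0],[0,0,0.01,0,0,0,0],[0,0,0.01,0,0,0,0],[0,0,0.01,0,0,0,0]]'
python3 -m handwheel '[[0,0,0.01,0,0,0,0],[0,0,0.008,0,0,0,0],[0,0,0.008,0,0,0,0],[0,0,0,0,0,0,0]]'
python3 -c "
from h import *
go(411,-138,188,-93.5)"
```

```text
time: 10.67
tool_pos: [412.7, -136.1, 224.2]
tcp_rot: [-180.0, -0.0, -3.2]
ft_force: [2.1, 1.9, 5.7]
finger_gap: -0.2
grip_force: 2.8
time: 11.0
tool_pos: [411.8, -136.3, 196.9]
tcp_rot: [-180.0, 0.1, -3.2]
ft_force: [-0.3, 1.0, -0.5]
finger_gap: 0.3
grip_force: 0.0
t 11.0 pos [ 411.8 -136.3  196.9] rpy [-1.8e+02  1.0e-01 -3.2e+00] head -93.2 F [-0.3  1.  -0.5] | shift [-0.7  1.8  8.9] turn 0.3
```

```bash

python3 -m handwheel '[[0,0,0.004,0,0,0,0],[0,0,0.003,0,0,0,0],[0,0,0,0,0,0,0]]'
python3 -m handwheel '[[0,0,0.002,0,0,0,0],[0,0,0.002,0,0,0,0],[0,0,0,0,0,0,0]]'
python3 -m handwheel '[[0,0,0.002,0,0,0,0],[0,0,0,0,0,0,0]]'
```

```text
time: 11.25
tool_pos: [412.0, -136.9, 191.0]
tcp_rot: [-180.0, 0.0, -3.2]
ft_force: [-0.0, -0.4, -0.3]
finger_gap: 0.2
grip_force: 0.0
time: 11.5
tool_pos: [412.0, -137.3, 187.8]
tcp_rot: [180.0, -0.0, -3.3]
ft_force: [-1.4, 0.5, 5.2]
finger_gap: 0.1
grip_force: 2.6
time: 11.67
tool_pos: [412.2, -137.4, 187.6]
tcp_rot: [180.0, -0.1, -3.3]
ft_force: [-8.3, 3.2, 18.8]
finger_gap: -0.1
grip_force: 9.5
```

```bash

python3 -m handwheel '[[0,0,-0.02,0,0,0,0],[0,0,-0.035,0,0,0,0],[0,0,-0.03,0,0,0,0],[0.005,-0.034,0,0,0,0,0],[0.005,-0.034,0,0,0,0,0],[0.005,-0.034,0,0,0,0,0],[0.005,-0.03,0,0,0,6,0],[0,0,0,0,0,6,0]]'
python3 - <<'E'
from h import *
go(433.6,-1.7,110,-105.4)
p,d=save('side','side5');W=world('side',d);np.save("pics/W5.npy",W)
cv2.imwrite("pics/c5.png",cv2.resize(p[140:440,220:520],None,fx=2,fy=2))
p,d=save('top','top5');W=world('top',d)
for nm,box in(("R",(330,180,430,240)),("L",(240,170,325,245))):
    a,b,c,e=box;S=W[b:e,a:c].reshape(-1,3);S=S[(S[:,2]>185)&(S[:,2]<203)];print(nm,len(S),S.mean(0) if len(S) else '',np.ptp(S,0) if len(S) else '')
a,b,c,e=375,295,430,375;S=W[b:e,a:c].reshape(-1,3);S=S[(S[:,2]>110)&(S[:,0]<455)&(S[:,1]>-178)&(S[:,1]<-98)]
for x in range(380,460,10):
    T=S[(abs(S[:,0]-x)<5)];print(x,len(T),np.percentile(T[:,2],[10,50,90]).round() if len(T) else '')
E
```

```text
time: 12.33
tool_pos: [439.9, -2.1, 270.1]
tcp_rot: [-179.9, 0.0, -15.3]
ft_force: [-0.3, -0.2, -0.2]
finger_gap: 0.2
grip_force: 0.0
t 12.33 pos [439.9  -2.1 270.1] rpy [-179.9    0.   -15.3] head -105.3 F [-0.3 -0.2 -0.2] | shift [ -6.1   1.6 160.1] turn 0.1
R 86 [690.45679669 -23.32696122 194.31138645] [19.75571592 20.38535478 13.21176335]
L 92 [607.70556337 166.14904002 194.31125204] [20.42890227 20.13728234 15.90800024]
380 0 
390 7 [128. 143. 147.]
400 83 [142. 147. 152.]
410 85 [153. 159. 163.]
420 91 [165. 170. 176.]
430 98 [176. 182. 188.]
440 105 [189. 194. 199.]
450 100 [202. 206. 212.]
```

View pics/c5.png

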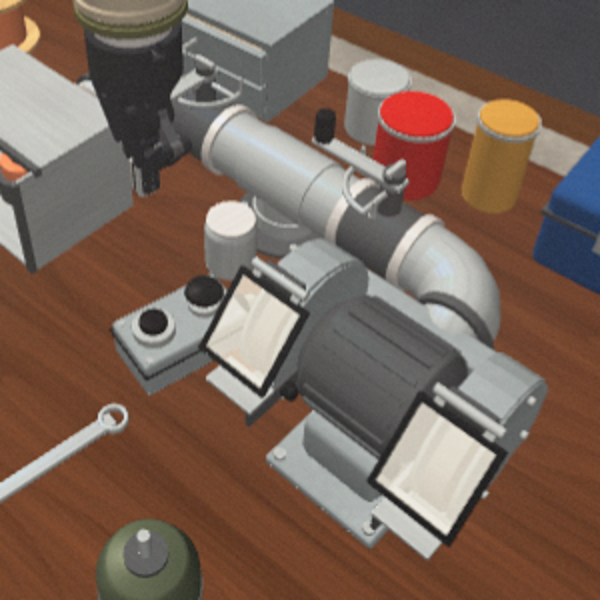

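The side view shows the shield down. Its slope is 1.19, which is tan 50°, and both levers are at their stops. I'll check the start button from the side camera (crop (152,321)), then press it.

```bash

python3 -m handwheel '[[-0.006,0.0015,0.03,0,0,0,0],[0,0,0.04,0,0,0,0],[0,0,0.04,0,0,0,0],[0,0,0.035,0,0,0,0],[0,0,0.02,0,0,0,0],[0,0,0,0,0,0,0]]'
python3 - <<'E'
from h import *
W=np.load("pics/W5.npy");S=W[275:325,265:325].reshape(-1,3);S=S[(S[:,2]>60)&(S[:,2]<74)&(np.hypot(S[:,0]-433.6,S[:,1]+1.7)<30)]
print(len(S),S.mean(0),np.percentile(S,[2,98],0).mean(0))
go(433.6,-1.7,81,-105.4)
E
```

```text
time: 12.93
tool_pos: [428.9, -6.8, 99.7]
tcp_rot: [179.9, 0.5, -15.1]
ft_force: [-0.3, 0.4, -0.9]
finger_gap: -0.1
grip_force: 0.0
282 [432.19529477  -4.95887208  66.56693441] [434.66694667  -2.38384758  66.84708505]
t 12.93 pos [428.9  -6.8  99.7] rpy [179.9   0.5 -15.1] head -105.1 F [-0.3  0.4 -0.9] | shift [ 3.4 -6.2 18.7] turn 0.3
```

```bash

python3 -m handwheel '[[0.0033,-0.0057,0.004,0,0,0,0],[0,0,0.004,0,0,0,0],[0,0,0,0,0,0,0]]'
python3 -c "
from h import *
go(433.5,-2.2,81,-105.4)"
```

```text
time: 13.18
tool_pos: [439.4, -1.9, 98.6]
tcp_rot: [-180.0, -0.1, -15.2]
ft_force: [-0.0, 0.0, -0.8]
finger_gap: -0.1
grip_force: 0.0
t 13.18 pos [439.4  -1.9  98.6] rpy [-1.80e+02 -1.00e-01 -1.52e+01] head -105.2 F [-0.   0.  -0.8] | shift [-5.6  1.8 17.6] turn 0.2
```

```bash

python3 -m handwheel '[[-0.0055,0.0018,0.003,0,0,0,0],[0,0,0,0,0,0,0],[0,0,0,0,0,0,0]]'
python3 -c "
from h import *
go(433.5,-2.2,81,-105.4)"
```

```text
time: 13.43
tool_pos: [432.3, -2.1, 94.9]
tcp_rot: [-180.0, -0.1, -15.3]
ft_force: [0.4, -0.2, 0.6]
finger_gap: 0.0
grip_force: 0.0
t 13.43 pos [432.3  -2.1  94.9] rpy [-1.80e+02 -1.00e-01 -1.53e+01] head -105.3 F [ 0.4 -0.2  0.6] | shift [ 1.2 -0.2 13.9] turn 0.1
```

```bash

python3 -m handwheel '[[0,0,0.004,0,0,0,0],[0,0,0.004,0,0,0,0],[0,0,0.003,0,0,0,0],[0,0,0,0,0,0,0]]'
python3 -m handwheel '[[0,0,0.002,0,0,0,0],[0,0,0,0,0,0,0]]'
python3 -m handwheel '[[0,0,0.001,0,0,0,0],[0,0,0,0,0,0,0]]'
```

```text
time: 13.77
tool_pos: [433.1, -2.1, 84.9]
tcp_rot: [-180.0, -0.1, -15.3]
ft_force: [-4.6, 0.4, 14.1]
finger_gap: 0.0
grip_force: 7.0
time: 13.93
tool_pos: [433.3, -2.2, 84.5]
tcp_rot: [180.0, -0.1, -15.3]
ft_force: [-14.7, 1.4, 34.7]
finger_gap: -0.2
grip_force: 17.1
time: 14.1
tool_pos: [433.4, -2.2, 84.3]
tcp_rot: [180.0, -0.1, -15.2]
ft_force: [-19.6, 2.2, 44.7]
finger_gap: -0.2
grip_force: 22.1
```

```bash

python3 -m handwheel '[[0,0,-0.003,0,0,0,0],[0,0,0,0,0,0,0]]'
python3 -m handwheel '[[0,0,-0.002,0,0,0,0],[0,0,0,0,0,0,0]]'
python3 -m handwheel '[[0,0,-0.002,0,0,0,0],[0,0,0,0,0,0,0]]'
python3 -m handwheel '[[0,0,-0.002,0,0,0,0],[0,0,0,0,0,0,0]]'
python3 -m handwheel '[[0,0,-0.002,0,0,0,0],[0,0,0,0,0,0,0]]'
```

```text
time: 14.27
tool_pos: [433.2, -2.2, 84.8]
tcp_rot: [-180.0, -0.1, -15.3]
ft_force: [-2.2, 0.4, 14.3]
finger_gap: 0.2
grip_force: 7.9
time: 14.43
tool_pos: [433.2, -2.2, 86.2]
tcp_rot: [-180.0, -0.1, -15.3]
ft_force: [1.9, -0.0, 4.2]
finger_gap: 0.2
grip_force: 2.1
time: 14.6
tool_pos: [432.9, -2.1, 87.8]
tcp_rot: [-180.0, -0.1, -15.3]
ft_force: [2.4, -1.2, 3.5]
finger_gap: 0.2
grip_force: 1.6
time: 14.77
tool_pos: [432.2, -2.0, 89.4]
tcp_rot: [180.0, 0.0, -15.3]
ft_force: [1.3, 0.3, 2.7]
finger_gap: -0.1
grip_force: 1.1
time: 14.93
tool_pos: [431.6, -1.9, 91.1]
tcp_rot: [180.0, 0.1, -15.3]
ft_force: [0.4, -0.1, 0.8]
finger_gap: 0.1
grip_force: 0.3
```

The release shows a spring force over about 6 mm (TCP 85 to 91) above a hard stop, so the button went fully in. I'll withdraw and check.

```bash

python3 -m handwheel '[[0,0,-0.01,0,0,0,0],[0,0,-0.03,0,0,0,0],[0,0,-0.04,0,0,0,0],[0,0,-0.04,0,0,0,0],[0,0,-0.04,0,0,0,0],[-0.03,0,0,0,0,0,0],[-0.03,0,0,0,0,0,0],[0,0,0,0,0,0,0]]'
python3 - <<'E'
from h import *
p,d=save('side','side6');W=world('side',d)
cv2.imwrite("pics/c6.png",cv2.resize(p[140:440,220:520],None,fx=2,fy=2))
S=W[275:325,265:325].reshape(-1,3)
for nm,c in(("start",(433.5,-2.2)),("stop",(493.5,-18.2))):
    T=W.reshape(-1,3);T=T[(np.hypot(T[:,0]-c[0],T[:,1]-c[1])<11)&(T[:,2]<100)];print(nm,np.median(T[:,2]),len(T))
T=W.reshape(-1,3);T=T[(np.hypot(T[:,0]-593,T[:,1]-29.3)<45)&(T[:,2]>70)&(T[:,2]<82)];print("tin",T.mean(0))
W0=world('side',np.load('pics/side1.npy')).reshape(-1,3);T=W0[(np.hypot(W0[:,0]-593,W0[:,1]-29.3)<45)&(W0[:,2]>70)&(W0[:,2]<82)];print("tin0",T.mean(0))
p,d=save('top','top6');W=world('top',d)
for nm,box in(("R",(330,180,430,240)),("L",(240,170,325,245))):
    a,b,c,e=box;S=W[b:e,a:c].reshape(-1,3);S=S[(S[:,2]>185)&(S[:,2]<203)];print(nm,len(S),S.mean(0) if len(S) else '')
E
```

```text
time: 15.6
tool_pos: [371.1, 14.7, 252.2]
tcp_rot: [-180.0, 0.0, -15.2]
ft_force: [0.3, -0.1, -0.6]
finger_gap: 0.1
grip_force: 0.0
start 71.56534182275456 76
stop 81.94130387437261 75
tin [596.15606378  27.62712966  74.9975046 ]
tin0 [596.39549949  27.544158    74.93655875]
R 87 [690.1112639  -23.28799687 194.86173851]
L 91 [607.52960816 166.35072631 194.61385936]
```

View pics/c6.png

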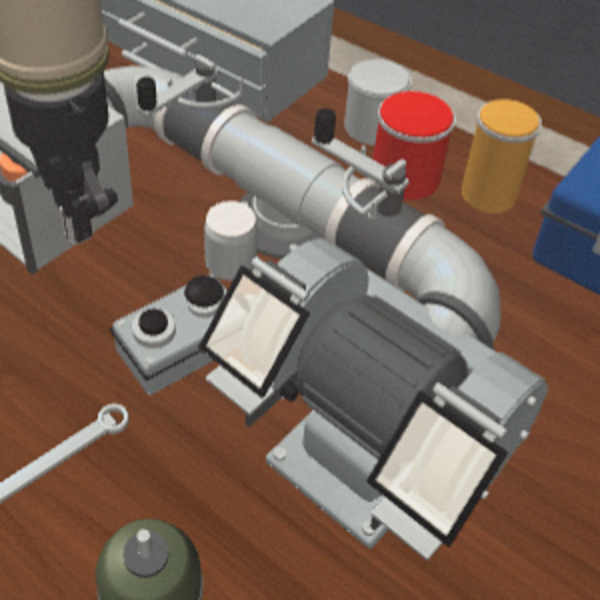

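The last picture shows the left lever across the duct with its knob at (147,95) and the right lever in line with its knob at (325,127). The shield is down at (255,330), the start button is back out at (152,320), and the tin has not moved.

```bash
python3 -c "
from bench import r
print(r.hand_in())"
```

```text
the job is handed in; nothing more can be done
None
```

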